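Lean the framed slate on its display ledge

TASK

Take the framed rectangular slate out of the two-slot rack and stand it on the wooden display ledge, roughly centred and square to it: its foot on the ledge floor behind the front lip, its upper part leaning back against the panel so that it stays there by itself. Leave the round-topped board where it is in the rack.

Things in the scene. Friction and masses are not known exactly. Their poses are not given: they have to be found in the camera images.
- slate_center (a point): Centre (half-way up) of the loose framed slate: flat rectangular dark panel in a wooden frame, 110 wide, 180 tall, 10 mm thick, about 0.2 kg, same on both faces. Starts upright in either of the rack's two slots. z points up along its height (top edge 90 mm above this point), y along its width, x through its thickness. Can be pinched across its thickness at the top edge from above.
- slate_foot (a point): Middle of the slate's lower edge, 90 mm below slate_center; same axes.
- display: Fixed wooden display ledge, 130 mm wide along y, front (-x) roughly towards the robot. Origin: counter height, midline, midway between lip and panel. Floor at z = 12 mm. Front lip: inner face x = -27.5, top z = 28 mm. Upright back panel (the wall): front face x = +27.5, top z = 112 mm; the slate leans on its top edge, at about 23 degrees with its foot against the lip, 12 with its foot at x = 0.
- round_board_center (a point): Centre (half-way up) of the other loose board: plain wood, round top, 100 wide, 150 tall, 10 mm thick; z up, x through its thickness. It stands in the rack's other slot, parallel to the slate, 90 mm from it. To be left alone.
- rack: Fixed light-wood rack, 150 (x) by 120 (y) mm, origin under its centre, with two slots along y at x = -45 and +45 mm, each 12.5 mm wide; slot floor at z = 10, rails up to z = 45 mm. Jars up to 82 mm tall stand between the rack and the display ledge.

How it is judged:
By the outcome, as a careful person would: the job done as asked, in the order asked, and still so for the second after the job is handed in, with the robot touching nothing.
It also fails if it takes over 42 s, if anything falls off the work surface, if the arm or the gripper's body presses on something with over 40 N, if the wrist force passes 120 N, or if a joint passes its speed limit or range.

ROBOT

A 6-joint arm with a two-finger parallel gripper is mounted at the origin on a cart in front of the work surface, level with it; the furniture and walls round the work are solid. World frame = base frame: x ahead of the robot, y to its left, z up, the work surface at z = 0. Lengths are in mm, angles in rad, forces in N, time in s.
With the tool pointing down it reaches from about 350 to 975 mm from the base axis. Payload 7.1 kg.
Tool frame: the origin (TCP) lies at the very end of the fingers, on their centre line; the grasp point (between the pads) lies 19 mm behind it; y points along the fingers, x is the direction in which the jaws open and shut, and the axes are right-handed (so a half turn about y gives the same grasp; the last joint's range is limited). The gripper opens to 88 mm and grips with 3 to 60 N. Pads are 20 mm wide; open, the fingers measure 115 mm over their backs; the gripper's body (75 mm by 178 mm) begins 61 mm behind the grasp point.
Start: joints at [1.182, 0.423, 1.63, -0, 1.089, -0.019], TCP at [225.861, 582.745, 202.575] pointing down, gripper open.
Joint ranges: [-3, 3], [-0.9, 2.11], [0.09, 2.58], [-1.31, 4.45], [0.11, 2.69], [-2.54, 2.54]. Speed limits (rad/s): [2.39, 2.39, 3.01, 3.14, 3.14, 3.14].

INTERFACE

Orientations are given as a rotation vector (axis times angle).
In Python, from workcell import ctrl gives the robot as it stands. The module is installed in compiled form; this text tells all that it offers.
- The arm moves only by the tool carry_out, never from a script. Its arguments are lists of equal length, an entry for each row: "delta_pos": the shift along the tool's x, y, z in cm, a list of three; "rotation": the turn, a rotation vector about the tool's x, y, z in rad, a list of three. In form: {"delta_pos": [[dx, dy, dz], ...], "rotation": [[wx, wy, wz], ...]}. A call has 1 to 12 rows; each row is the pose to reach, as a shift and turn from the pose commanded when the call began, along the tool's axes at that moment; what a row does not reach only later rows make up. A row lasts 1/12 s, in which the tool goes at most 41.7 mm and 7.16 degrees, less where a joint would pass 70% of its speed; a pose out of reach is approached as far as the arm can. A call with a gripper value outside its range is refused whole. "hand" is the closure in counts, from 0 (fully open) to 255 (shut), set as the call begins (left out, the last holds). The fingers move at their own pace and stop on an object; the grip force is fixed at half the most. Time passes only in rows, so rows that repeat a pose let the fingers close. It gives the time, the measured TCP pose, the force and the opening at its end, in the units of the state.
- ctrl.get_obs(): the state, without advancing time (a new reading comes with each control period).
- ctrl.get_image(name): name is "scene" or "top"; returns the picture (420x560x3 uint8, red, green, blue); there is no depth.
- ctrl.camera_info(name): a dict with "fov_y" (degrees; the focal length in pixels is half the picture's height over the tangent of half this angle, whatever the lens; pixels are square), "cx", "cy" (the principal point, pixels), "k1" (the pictures are not rectified: a ray, as slopes to the right and down, at radius r is drawn at 1 + k1 r^2 times it, then the intrinsics apply), "R" (3x3) and "t" (3): a world point X has camera coordinates R X + t. Camera axes: x right, y down, z forward; pixel columns grow to the right and rows downward; lengths in mm; the calibration is good to about 2 mm. A picture is of the moment at which its call begins. camera_info takes no time and is no camera call.
- ctrl.close_job(): hands the job in, once; it reports no verdict.
The state is a dict: "t": time; "qpos": joint angles; "qvel": joint speeds; "joint_torque": joint torques, N m; "ee_pos": TCP position; "orientation": TCP orientation; "ft_force": force on the tool from outside, world axes, zero at the start; "moment": the same for the moment, N m; "width": finger opening in mm.
Only numpy, scipy, OpenCV 4.12 (cv2) and the standard library are available. Lean on these libraries where they do the work, as an engineer would, in place of code of your own. Each camera call takes 0.05 s, during which the arm holds its last target.

## Working session

There is one attempt and no reset: what is moved stays moved. The work goes in short steps, Python scripts to look and compute and a tool call to move; the robot and the scene stay as the last step left them, time stands still between calls to the robot, and variables do not carry over. Pictures are saved under pics/ and viewed, and the job is handed in when it is done.

Besides the shell and the picture viewer there is one more tool, called after ">>>" as a command line: name --argument value ..., lists and objects as JSON in quotes. carry_out: Moves the arm, as the interface text tells. Its arguments: {"type":"object","properties":{"delta_pos":{"type":"array","items":{"type":"array","items":{"type":"number"}}},"rotation":{"type":"array","items":{"type":"array","items":{"type":"number"}}},"hand":{"type":"number"}},"required":["delta_pos","rotation"]}

```bash
mkdir -p pics; python3 - <<'E'
from workcell import ctrl
import cv2
o=ctrl.get_obs()
for k,v in o.items(): print(k,v)
for n in("scene","top"):
    print(n,ctrl.camera_info(n))
    cv2.imwrite(f"pics/{n}0.png",ctrl.get_image(n)[:,:,::-1])
E
```

```text
t 0.0
qpos [ 1.18199531e+00  4.23853498e-01  1.63069421e+00  8.08119369e-07
  1.08857615e+00 -1.89959152e-02]
qvel [-0.00012237 -0.00035684 -0.00228639 -0.00022311  0.00150197 -0.00098428]
joint_torque [ 1.90164013e-03 -5.44624400e+01 -2.73671830e+01  6.45934045e-02
  2.27365654e-02 -1.26177247e-04]
ee_pos [225.64705318 582.21594493 201.79215575]
orientation [-1.36261861 -0.93167745  0.93379024]
ft_force [-0.15203933 -0.37656089 -0.17638808]
moment [-0.03904702  0.05339095  0.0043707 ]
width 87.91110892957877
scene {'fov_y': 48.05845406400826, 'cx': 285.58336753850915, 'cy': 211.30822302057868, 'k1': 0.006812562610521343, 'R': array([[ 0.49946814, -0.86622621, -0.01355474],
       [-0.54767268, -0.30358906, -0.77967193],
       [ 0.67125719,  0.39684485, -0.62604149]]), 't': array([-331.0011466 ,  326.4413536 ,  608.20740405])}
top {'fov_y': 45.91948971044485, 'cx': 277.1336290008821, 'cy': 213.13621804571167, 'k1': 0.058353512970848856, 'R': array([[ 6.44510753e-03, -9.99979067e-01,  5.71344974e-04],
       [-9.87802195e-01, -6.45551637e-03, -1.55580045e-01],
       [ 1.55580476e-01,  4.38354298e-04, -9.87823123e-01]]), 't': array([ -99.24777688,  518.55217495, 1083.10272425])}
```

View pics/scene0.png

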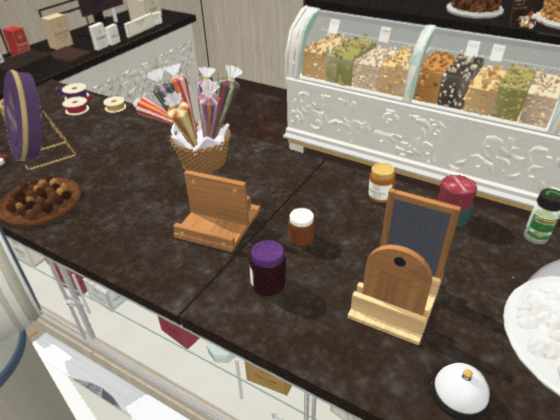

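View pics/top0.png

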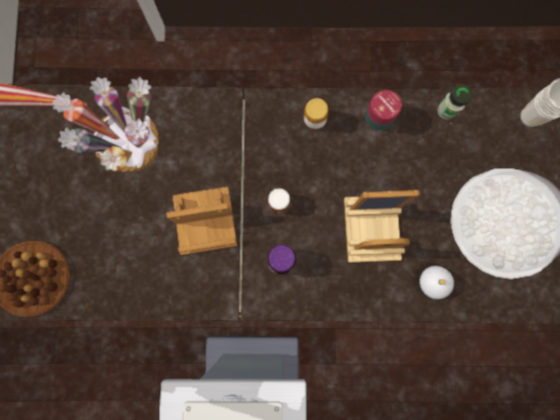

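The slate is in the far (+x) slot, with the round board in front of it. The display ledge is to the left in both views. Next I'll enlarge crops.

```bash
python3 - <<'E'
import cv2
def crop(n,x,y,w,h,s,o):
    im=cv2.imread(f"pics/{n}.png")[y:y+h,x:x+w]
    im=cv2.resize(im,None,fx=s,fy=s,interpolation=cv2.INTER_CUBIC)
    for c in range((x//10+1)*10,x+w,10):
        cv2.line(im,((c-x)*s,0),((c-x)*s,6 if c%50 else 14),(0,255,0),1)
        if c%20==0: cv2.putText(im,str(c),((c-x)*s-10,24),0,.35,(0,255,0),1)
    for r in range((y//10+1)*10,y+h,10):
        cv2.line(im,(0,(r-y)*s),(6,(r-y)*s),(0,255,0),1)
        if r%20==0: cv2.putText(im,str(r),(8,(r-y)*s+4),0,.35,(0,255,0),1)
    cv2.imwrite(f"pics/{o}.png",im)
crop("top0",160,180,85,80,7,"c_top_disp")
crop("top0",335,180,90,90,6,"c_top_rack")
crop("scene0",165,165,105,85,7,"c_sc_disp")
crop("scene0",340,185,125,155,4,"c_sc_rack")
E
```

```text
(no output)
```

View pics/c_top_disp.png

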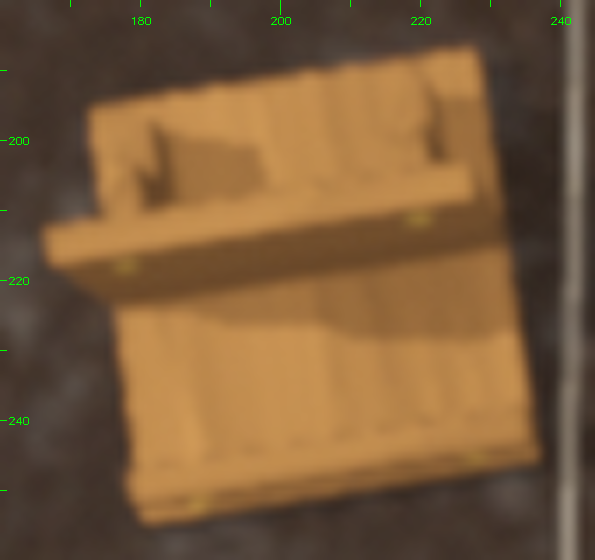

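View pics/c_top_rack.png

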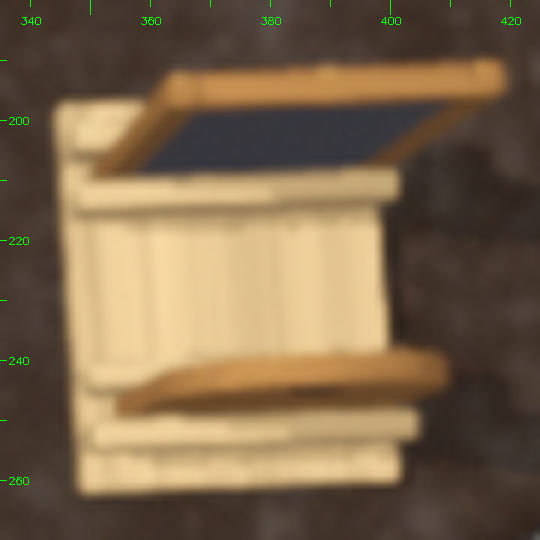

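View pics/c_sc_disp.png

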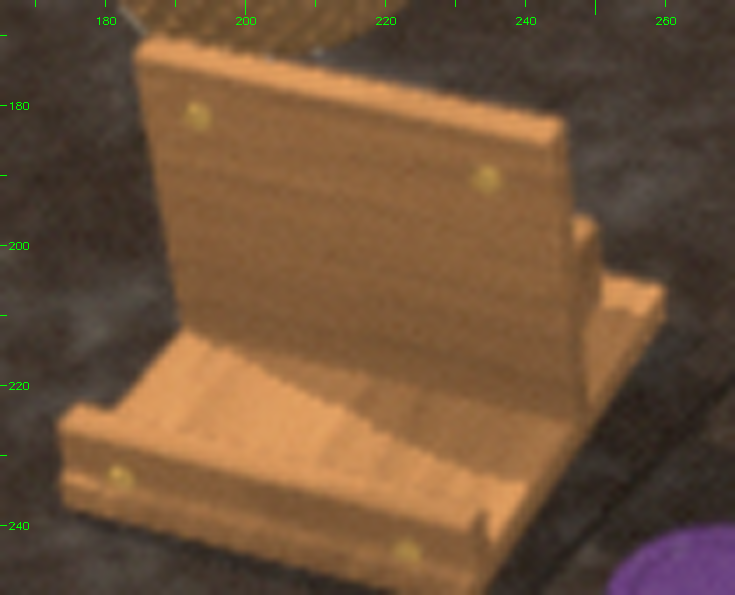

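View pics/c_sc_rack.png

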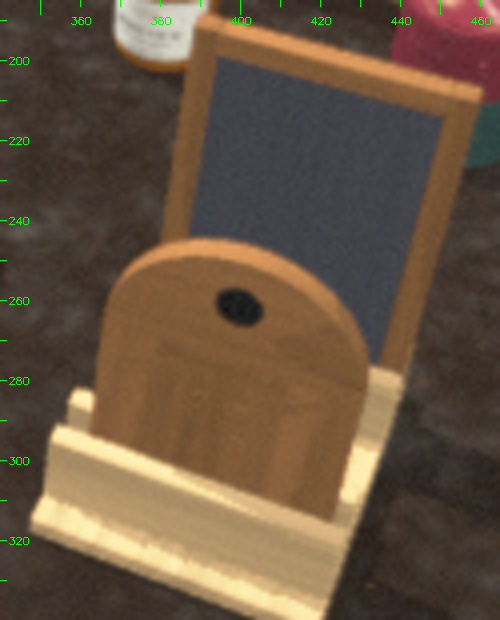

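```bash
cat > h.py <<'E'
import numpy as np, json
from scipy.optimize import least_squares
from scipy.spatial.transform import Rotation as Rn
from workcell import ctrl
CI={n:ctrl.camera_info(n) for n in("scene","top")}
def proj(n,X):
    c=CI[n];p=np.atleast_2d(X)@np.array(c["R"]).T+c["t"]
    s=p[:,:2]/p[:,2:];s=s*(1+c["k1"]*(s**2).sum(1,keepdims=True))
    f=210/np.tan(np.radians(c["fov_y"])/2)
    return s*f+[c["cx"],c["cy"]]
def fit(model,obs,p0):
    # obs: list of (cam, local xyz, px)
    def r(p):
        return np.concatenate([(proj(n,model(p,np.array(l,float)))[0]-u) for n,l,u in obs])
    s=least_squares(r,p0,loss="soft_l1")
    return s.x,r(s.x).reshape(-1,2)
def planar(p,l):
    c,s=np.cos(p[2]),np.sin(p[2]);return np.array([p[0]+c*l[0]-s*l[1],p[1]+s*l[0]+c*l[1],l[2]])
E
python3 - <<'E'
from h import *
np.set_printoptions(precision=3,suppress=True)
d=[("top",(27.5,65,112),(166.5,218)),("top",(27.5,-65,112),(227.5,208.7)),
("top",(-27.5,65,28),(178.5,247)),("top",(-27.5,-65,28),(236,239.5)),
("scene",(27.5,65,112),(184.7,173.5)),("scene",(27.5,-65,112),(244,186)),
("scene",(27.5,65,12),(191,212)),("scene",(27.5,-65,12),(247,226))]
x,r=fit(planar,d,[450,450,0]);print(x,'\n',r)
def lean(p,l):  # top-edge centre p0:3, yaw, pitch
    return p[:3]+Rn.from_euler("ZY",[p[3],p[4]]).apply(l)
s=[("top",(-5,55,0),(363,198)),("top",(5,55,0),(364,192)),("top",(-5,-55,0),(419,195)),("top",(5,-55,0),(418,190)),
("scene",(-5,55,0),(390,190.5)),("scene",(5,55,0),(392,187.7)),("scene",(-5,-55,0),(459,210)),("scene",(5,-55,0),(460.3,207))]
f=lambda p,l:lean([*p,0],l)
x,r=fit(f,s,[550,150,190,0]);print(x,'\n',r)
for p in [(-55,-5),]: pass
# visible face line at left: bottom of slate at rail top
rk=[("top",(-75,60,10),(348.5,262)),("top",(75,60,10),(344.5,198))]
E
```

```text
[480.671  66.72  -81.526] 
 [[ 1.191 -0.823]
 [ 1.31  -0.505]
 [ 0.054 -0.57 ]
 [-0.431 -1.595]
 [-1.405 -0.131]
 [-0.675  0.617]
 [-0.572  0.937]
 [-0.221  0.861]]
[ 638.441 -327.665  -26.681  -24.836] 
 [[-11.216 -20.104]
 [-13.483 -17.955]
 [-24.028 -29.817]
 [-24.346 -28.646]
 [  5.751  67.927]
 [  3.987  67.266]
 [ -5.19   56.92 ]
 [ -6.729  56.311]]
```

```bash
python3 - <<'E'
from h import *
np.set_printoptions(precision=3,suppress=True)
d=[("top",(27.5,65,112),(166.5,218)),("top",(27.5,-65,112),(227.5,208.7)),
("top",(-27.5,65,28),(178.5,247)),("top",(-27.5,-65,28),(236,239.5)),
("scene",(27.5,65,112),(184.7,173.5)),("scene",(27.5,-65,112),(244,186)),
("scene",(27.5,65,12),(191,212)),("scene",(27.5,-65,12),(247,226))]
x,r=fit(planar,d,[480,66,0.1]);print(x,'\n',r)
f=lambda p,l:p[:3]+Rn.from_euler("Z",p[3]).apply(l)
s=[("top",(-5,55,0),(363,198)),("top",(5,55,0),(364,192)),("top",(-5,-55,0),(419,195)),("top",(5,-55,0),(418,190)),
("scene",(-5,55,0),(390,190.5)),("scene",(5,55,0),(392,187.7)),("scene",(-5,-55,0),(459,210)),("scene",(5,-55,0),(460.3,207))]
x,r=fit(f,s,[520,-260,190,0]);print(x,'\n',r)
f2=lambda p,l:f([p[0],p[1],190,p[2]],l)
x2,r=fit(f2,s,[520,-260,0]);print(x2,'\n',r)
# rack from base corners & rail tops (z=45) seen in top/scene
rk=[("top",(-75,60,10),(348.5,262)),("top",(75,60,10),(344.5,198)),("top",(-75,-60,10),(401.5,260)),
("scene",(-75,60,10),(348.3,316)),("scene",(-75,-60,10),(420,338.5))]
x3,r=fit(planar,rk,[480,-280,0]);print(x3,'\n',r)
o=ctrl.get_obs();R=Rn.from_rotvec(o["orientation"]).as_matrix();print(R)
E
```

```text
[480.671  66.72    0.155] 
 [[ 1.191 -0.823]
 [ 1.31  -0.505]
 [ 0.054 -0.57 ]
 [-0.431 -1.595]
 [-1.405 -0.131]
 [-0.675  0.617]
 [-0.572  0.937]
 [-0.221  0.861]]
[ 536.006 -319.65   191.527    0.04 ] 
 [[ 0.197 -1.089]
 [-1.108 -0.079]
 [ 0.467  0.014]
 [ 1.073  0.015]
 [-2.296  0.331]
 [-2.298 -0.219]
 [ 0.565  0.547]
 [ 0.68  -0.19 ]]
[ 536.993 -319.672    0.038] 
 [[ 0.056 -1.493]
 [-1.237 -0.474]
 [ 0.237 -0.273]
 [ 0.854 -0.263]
 [-2.161  0.753]
 [-2.157  0.21 ]
 [ 0.5    1.033]
 [ 0.627  0.303]]
[ 490.974 -316.809    0.061] 
 [[ 0.641 -0.28 ]
 [-0.356 -0.551]
 [ 0.133 -1.04 ]
 [-1.071 -0.023]
 [ 0.011  4.462]]
[[ 0.361 -0.001 -0.932]
 [ 0.932 -0.001  0.361]
 [-0.001 -1.     0.   ]]
```

```bash
python3 - <<'E'
from h import *
np.set_printoptions(precision=3,suppress=True)
f=lambda p,l:np.array([p[0],p[1],p[3]])+Rn.from_euler("Z",p[2]).apply(l)
s=[("top",(-5,55,0),(363,197.7)),("top",(5,55,0),(362.8,192.5)),("top",(-5,-55,0),(419.2,195.8)),("top",(5,-55,0),(418.3,190.3)),
("scene",(-5,55,0),(388.7,191)),("scene",(5,55,0),(391.0,187.9)),("scene",(-5,-55,0),(460,210)),("scene",(5,-55,0),(460.3,207.2))]
x,r=fit(f,s,[520,-260,0,190]);print(x,'\n',r)
rk=[("top",(-75,60,10),(348.5,262)),("top",(75,60,10),(344.5,198)),("top",(-75,-60,10),(401.5,260)),
("scene",(-75,60,10),(348.3,316))]
x3,r=fit(planar,rk,[480,-280,0]);print(x3,'\n',r)
idt=lambda p,l:p
for a,b in [((139,88),(232,72)),((139,88),(207,75)),((102,88),(207,72)),((102,88),(182,78))]:
    c,r=fit(idt,[("top",(0,0,0),a),("scene",(0,0,0),b)],[600.,150,150]);print(a,b,c,abs(r).max())
E
```

```text
[ 535.281 -319.798    0.042  191.617] 
 [[ 0.295 -0.389]
 [ 0.181 -0.18 ]
 [ 0.371 -0.478]
 [ 0.867  0.022]
 [-1.076  0.084]
 [-1.386 -0.174]
 [-0.425  0.764]
 [ 0.679 -0.181]]
[ 489.903 -317.478    0.052] 
 [[ 0.618 -0.039]
 [ 0.22  -0.349]
 [ 0.16  -0.307]
 [-1.243  0.196]]
(139, 88) (232, 72) [736.279 175.056 224.263] 0.3046427447810913
(139, 88) (207, 75) [737.963 179.742 216.24 ] 23.702072945470036
(102, 88) (207, 72) [742.904 252.397 206.812] 0.7627452099621337
(102, 88) (182, 78) [748.151 261.541 189.128] 23.383567980805083
```

```bash
cat >> h.py <<'E'
def Rt(psi,t):
    # tool: y down along slate, x = slate normal; lean t back (+x)
    u=np.array([np.cos(psi)*np.sin(t),np.sin(psi)*np.sin(t),np.cos(t)])
    n=np.array([np.cos(psi)*np.cos(t),np.sin(psi)*np.cos(t),-np.sin(t)])
    return np.column_stack([n,-u,np.cross(n,-u)])
def goto(pos,psi,t=0,show=True):
    o=ctrl.get_obs();R=Rn.from_rotvec(o["orientation"]).as_matrix()
    d=R.T@(np.array(pos)-o["ee_pos"])/10
    w=Rn.from_matrix(R.T@Rt(psi,t)).as_rotvec()
    if show: print("d",np.round(d,2),"w",np.round(w,3),"t",o["t"],"pos",np.round(o["ee_pos"],1),"F",np.round(o["ft_force"],1),"w",round(o["width"],1))
    return d,w
E
python3 -c "
from h import *
goto((535.5,-320,300),.043)"
```

```text
d [-72.94  -9.71 -61.5 ] w [ 1.000e-03  1.158e+00 -1.000e-03] t 0.1 pos [225.6 582.3 201.9] F [ 0.2  0.1 -0.2] w 87.9
```

>>> carry_out --delta_pos '[[-3, -3, -2.5], [-6, -6, -5], [-9, -8, -7.5], [-12, -9.7, -10], [-15, -9.7, -12.5], [-18, -9.7, -15], [-21, -9.7, -17.5], [-24, -9.7, -20], [-27, -9.7, -22.5], [-30, -9.7, -25], [-33, -9.7, -27.5], [-36, -9.7, -30]]' --rotation '[[0, 0.05, 0], [0, 0.1, 0], [0, 0.15, 0], [0, 0.2, 0], [0, 0.25, 0], [0, 0.3, 0], [0, 0.35, 0], [0, 0.4, 0], [0, 0.45, 0], [0, 0.5, 0], [0, 0.55, 0], [0, 0.6, 0]]' --hand 0

```text
t: 1.1
ee_pos: [375.3, 136.6, 299.6]
orientation: [-1.52, -0.469, 0.469]
ft_force: [1.7, -0.1, 0.5]
width: 88.1
```

```bash
python3 -c "
from h import *
goto((535.5,-320,300),.043)"
```

```text
d [-1.250e+01 -4.000e-02 -4.675e+01] w [0.    0.556 0.   ] t 1.1 pos [375.3 136.6 299.6] F [ 1.7 -0.1  0.5] w 88.1
```

>>> carry_out --delta_pos '[[-1, 0, -3.75], [-2, 0, -7.5], [-3, 0, -11.25], [-4, 0, -15], [-5, 0, -18.7], [-6, 0, -22.5], [-7, 0, -26.2], [-8, 0, -30], [-9, 0, -33.7], [-10, 0, -37.5], [-11.5, 0, -43], [-12.5, 0, -46.75]]' --rotation '[[0, 0.05, 0], [0, 0.1, 0], [0, 0.15, 0], [0, 0.2, 0], [0, 0.25, 0], [0, 0.3, 0], [0, 0.35, 0], [0, 0.4, 0], [0, 0.45, 0], [0, 0.5, 0], [0, 0.53, 0], [0, 0.556, 0]]'

```text
t: 2.1
ee_pos: [532.6, -307.8, 299.1]
orientation: [-1.57, -0.033, 0.034]
ft_force: [1.3, 0.2, 0.9]
width: 87.9
```

>>> carry_out --delta_pos '[[0, 0, -0.2], [0, 0, -0.4]]' --rotation '[[0, 0, 0], [0, 0, 0]]'

```text
t: 2.27
ee_pos: [532.6, -311.5, 298.4]
orientation: [-1.57, -0.032, 0.035]
ft_force: [-0.7, 0.0, -0.1]
width: 87.6
```

```bash
python3 - <<'E'
from h import *
import cv2
goto((535.5,-320,158),.043)
for n in("scene","top"): cv2.imwrite(f"pics/{n}1.png",ctrl.get_image(n)[:,:,::-1])
goto((535.5,-320,158),.043)
E
```

```text
d [ 0.27 14.03 -0.88] w [-0.001 -0.    -0.001] t 2.2667 pos [ 532.6 -311.5  298.4] F [-0.7  0.  -0.1] w 87.6
d [ 0.31 14.09 -1.08] w [-0.001  0.002 -0.001] t 2.3667 pos [ 532.1 -309.5  298.9] F [0.4 0.2 0.2] w 87.5
```

View pics/scene1.png

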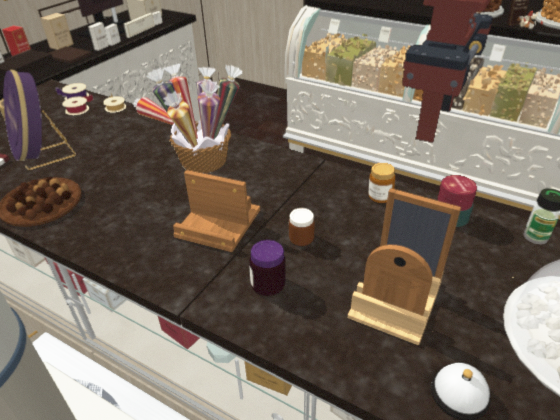

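>>> carry_out --delta_pos '[[0.3, 3, -1], [0.3, 6, -1], [0.3, 9, -1], [0.3, 9.4, -1], [0.3, 9.4, -1]]' --rotation '[[0, 0, 0], [0, 0, 0], [0, 0, 0], [0, 0, 0], [0, 0, 0]]'

```text
t: 2.78
ee_pos: [535.0, -317.7, 204.2]
orientation: [-1.568, -0.034, 0.039]
ft_force: [0.7, -0.5, 0.8]
width: 87.9
```

```bash
python3 - <<'E'
from h import *
import cv2
for n in("scene","top"): cv2.imwrite(f"pics/{n}2.png",ctrl.get_image(n)[:,:,::-1])
goto((535.5,-320,158),.043)
a=cv2.imread("pics/scene2.png")[60:330,330:530];b=cv2.imread("pics/top2.png")[130:330,320:470]
a=cv2.resize(a,(400,540));b=cv2.resize(b,(400,540))
cv2.imwrite("pics/m2.png",cv2.hconcat([a,b]))
E
```

```text
d [-0.16  4.93 -0.06] w [0.001 0.003 0.002] t 2.8833 pos [ 537.  -319.3  207.3] F [0.8 0.4 0.7] w 87.7
```

View pics/m2.png

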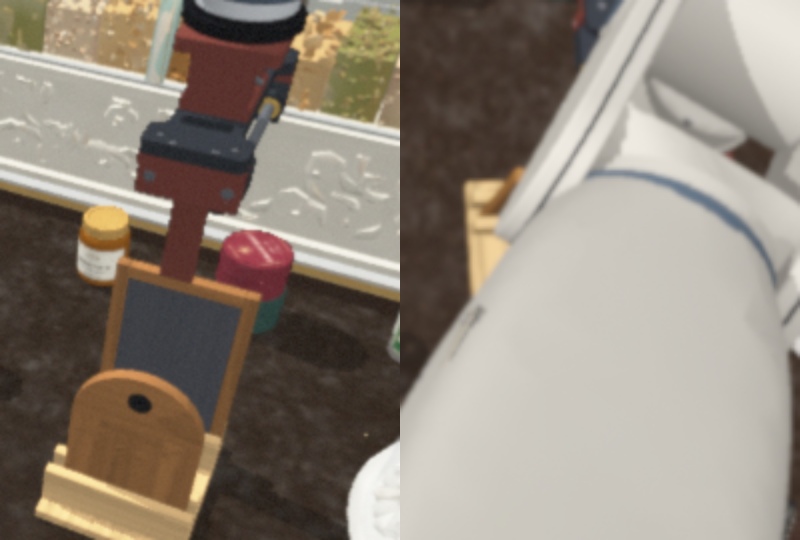

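```bash
python3 - <<'E'
from h import *
import cv2
def c(X): p=proj("scene",X)[0]; return np.round([(p[0]-330)*2,(p[1]-60)*2])
for dx in(-57,-44,0,44,57): print(dx,c((536+dx,-319,206)),c((536+dx,-319,287)))
print(c((536,-319,190)))
i=ctrl.get_image("scene");cv2.imwrite("pics/c3.png",cv2.resize(i[150:260,370:470,::-1],None,fx=6,fy=5.4,interpolation=3))
goto((535.5,-320,158),.043)
E
```

```text
-57 [165. 303.] [184. 208.]
-44 [171. 293.] [190. 198.]
0 [189. 262.] [209. 169.]
44 [206. 233.] [226. 141.]
57 [211. 225.] [231. 134.]
[186. 279.]
d [-0.2   4.99 -0.01] w [0.002 0.003 0.003] t 2.9333 pos [ 537.4 -319.7  207.9] F [0.5 0.1 0.5] w 88.1
```

View pics/c3.png

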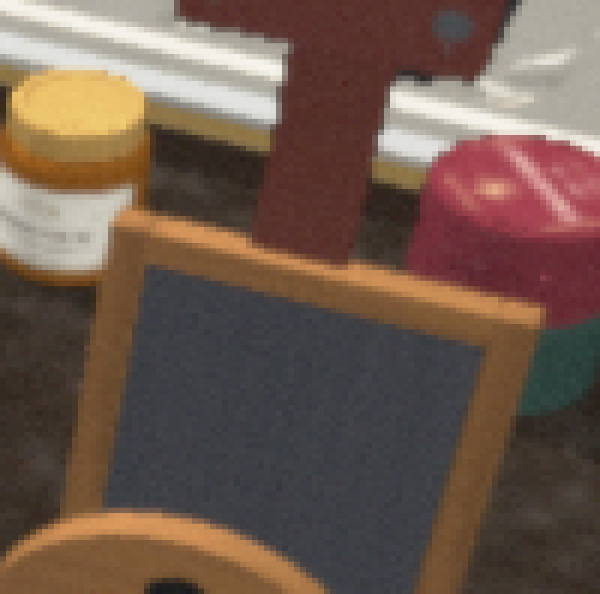

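```bash
python3 - <<'E'
from h import *
import cv2
R=Rt(.043,0)
T=np.array([532.3,-310,298.6])
for dx in(-57.5,-44,0,44,57.5):
  print(dx,[np.round(proj("scene",T+R@[dx,-b,w])[0],1).tolist() for b in(0,80) for w in(-10,10)])
i=cv2.imread("pics/scene1.png");cv2.imwrite("pics/c4.png",cv2.resize(i[0:160,380:520],None,fx=5,fy=3.75*1.0,interpolation=3)[:600])
E
```

```text
-57.5 [[425.4, 158.4], [410.3, 154.8], [437.0, 101.3], [420.4, 98.1]]
-44 [[428.1, 153.4], [413.1, 149.9], [439.7, 96.9], [423.3, 93.8]]
0 [[436.2, 138.3], [421.8, 135.1], [447.9, 83.3], [432.2, 80.5]]
44 [[443.5, 124.5], [429.7, 121.6], [455.3, 71.0], [440.3, 68.5]]
57.5 [[445.7, 120.5], [432.0, 117.7], [457.5, 67.5], [442.6, 65.0]]
```

View pics/c4.png

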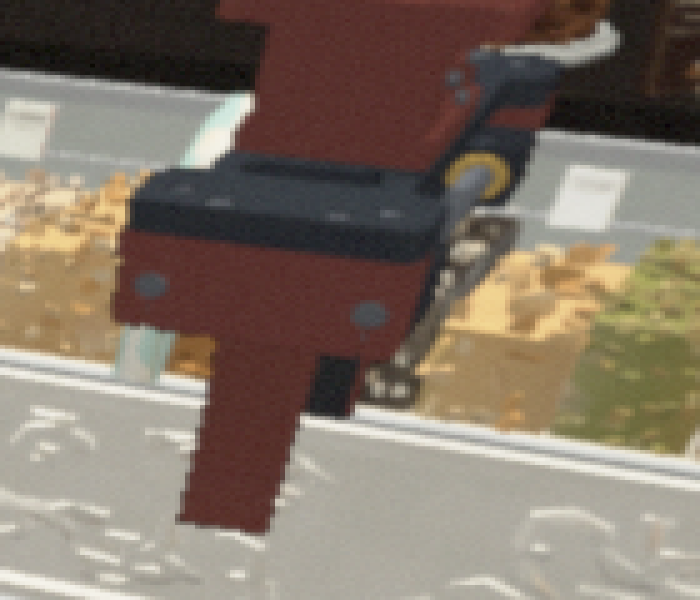

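```bash
python3 - <<'E'
from h import *
import cv2
R=Rt(.043,0)
for T in ([532.3,-310,298.6],):
 for dx in(-57.5,57.5):
  print(dx,[np.round(proj("top",T+R@[dx,-b,w])[0],1).tolist() for b in(0,80) for w in(-10,10)])
i=cv2.imread("pics/top1.png");cv2.imwrite("pics/c5.png",cv2.resize(i[100:300,300:500],None,fx=3,fy=3,interpolation=3)[:600])
E
```

```text
-57.5 [[407.9, 215.8], [396.3, 216.3], [421.2, 208.2], [408.4, 208.7]]
57.5 [[402.9, 151.5], [391.6, 152.0], [415.5, 137.6], [403.0, 138.1]]
```

View pics/c5.png

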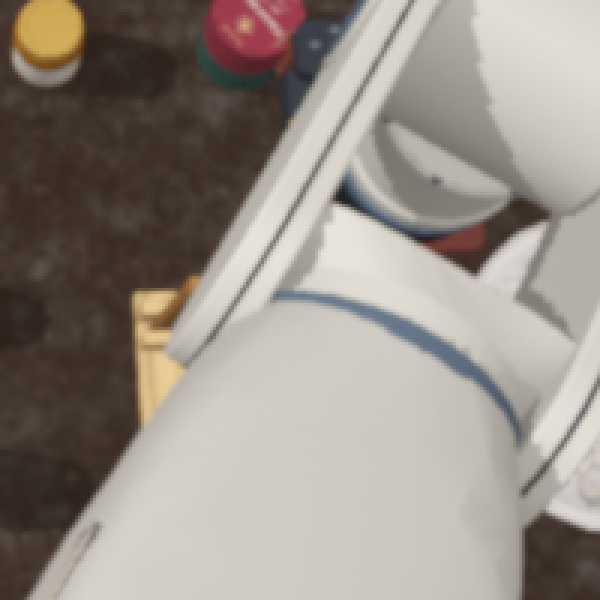

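View pics/top1.png

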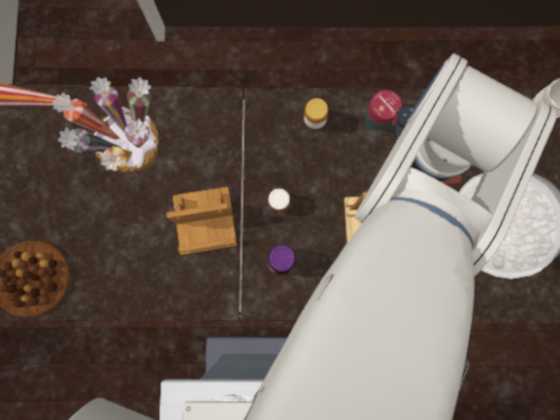

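The fingertips show about 15 px (roughly 15–20 mm) higher than I predicted. That would fit fingers that reach less far when open. I'll go down in small steps and check that the front finger passes in front of the slate.

>>> carry_out --delta_pos '[[-0.1, 1, 0], [-0.1, 2, 0], [-0.1, 2.5, 0], [-0.1, 2.5, 0]]' --rotation '[[0, 0, 0], [0, 0, 0], [0, 0, 0], [0, 0, 0]]'

```text
t: 3.27
ee_pos: [534.3, -319.2, 179.0]
orientation: [-1.569, -0.034, 0.037]
ft_force: [0.2, -0.4, -0.3]
width: 87.6
```

```bash
python3 - <<'E'
from h import *
import cv2
goto((535.5,-320,158),.043)
i=ctrl.get_image("scene");cv2.imwrite("pics/c6.png",cv2.resize(i[130:260,360:480,::-1],None,fx=5,fy=4.6,interpolation=3))
E
```

```text
d [ 0.12  2.1  -0.09] w [-0.001  0.002 -0.002] t 3.2667 pos [ 534.3 -319.2  179. ] F [ 0.2 -0.4 -0.3] w 87.6
```

View pics/c6.png

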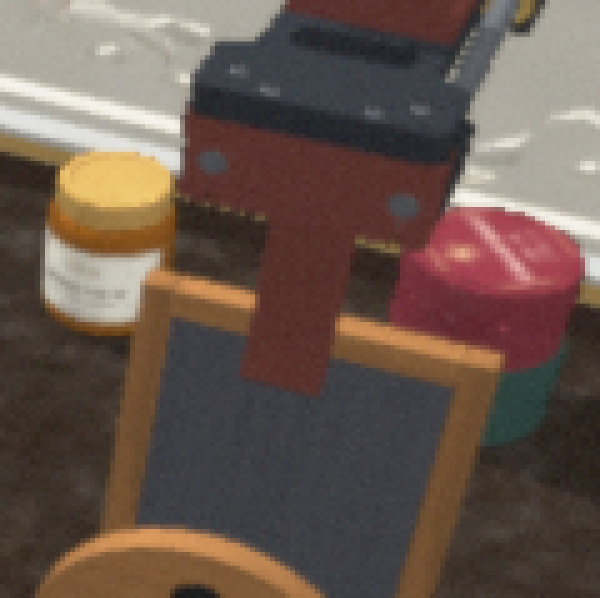

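>>> carry_out --delta_pos '[[0.1, 1, 0], [0.1, 2, 0], [0.1, 2.5, 0], [0.1, 2.5, 0]]' --rotation '[[0, 0, 0], [0, 0, 0], [0, 0, 0], [0, 0, 0]]'

```text
t: 3.65
ee_pos: [535.2, -319.1, 153.6]
orientation: [-1.569, -0.033, 0.037]
ft_force: [0.5, 0.1, 0.6]
width: 88.1
```

>>> carry_out --delta_pos '[[0, 0, 0], [0, 0, 0], [0, 0, 0], [0, 0, 0], [0, 0, 0], [0, 0, 0], [0, 0, 0], [0, 0, 0], [0, 0, 0], [0, 0, 0]]' --rotation '[[0, 0, 0], [0, 0, 0], [0, 0, 0], [0, 0, 0], [0, 0, 0], [0, 0, 0], [0, 0, 0], [0, 0, 0], [0, 0, 0], [0, 0, 0]]' --hand 255

```text
t: 4.48
ee_pos: [536.2, -319.7, 155.6]
orientation: [-1.571, -0.035, 0.035]
ft_force: [-0.2, -0.3, 0.2]
width: 24.6
```

```bash
python3 - <<'E'
from h import *
import cv2
goto((535.5,-320,154),.043)
i=ctrl.get_image("scene");cv2.imwrite("pics/c7.png",cv2.resize(i[130:260,360:480,::-1],None,fx=5,fy=4.6,interpolation=3))
E
```

```text
d [-0.07  0.16 -0.03] w [0.    0.002 0.   ] t 4.4833 pos [ 536.2 -319.7  155.6] F [-0.2 -0.3  0.2] w 24.6
```

View pics/c7.png

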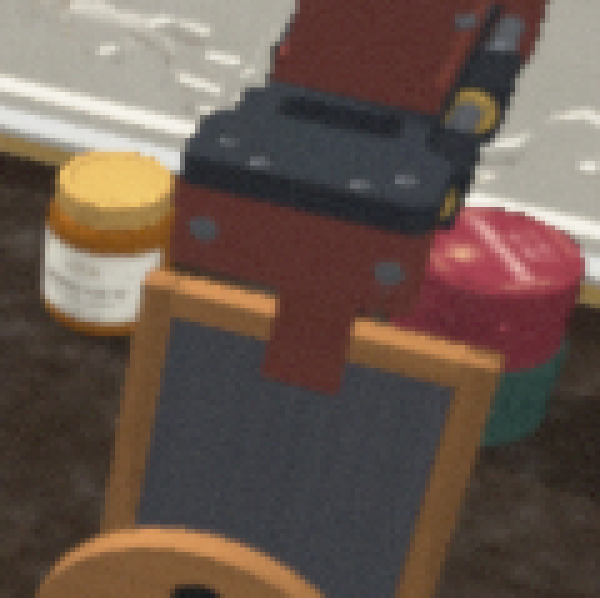

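>>> carry_out --delta_pos '[[0, 0, 0], [0, 0, 0], [0, 0, 0], [0, 0, 0], [0, 0, 0]]' --rotation '[[0, 0, 0], [0, 0, 0], [0, 0, 0], [0, 0, 0], [0, 0, 0]]'

```text
t: 4.95
ee_pos: [536.2, -319.7, 155.6]
orientation: [-1.571, -0.035, 0.035]
ft_force: [0.1, -0.1, -0.6]
width: 9.8
```

```bash
python3 - <<'E'
from h import *
import cv2
goto((535.5,-320,154),.043)
i=ctrl.get_image("scene");cv2.imwrite("pics/c8.png",cv2.resize(i[130:260,360:480,::-1],None,fx=5,fy=4.6,interpolation=3))
R=Rt(.043,0);T=np.array([536,-319.7,155])
print([ (proj("scene",T+R@[-18,0,w])[0]-[360,130])*[5,4.6] for w in(10,-10)])
E
```

```text
d [-0.07  0.16 -0.03] w [ 0.     0.002 -0.   ] t 4.95 pos [ 536.2 -319.7  155.6] F [ 0.1 -0.1 -0.6] w 9.8
[array([250.67120209, 422.31141546]), array([314.4397612 , 439.46605634])]
```

View pics/c8.png

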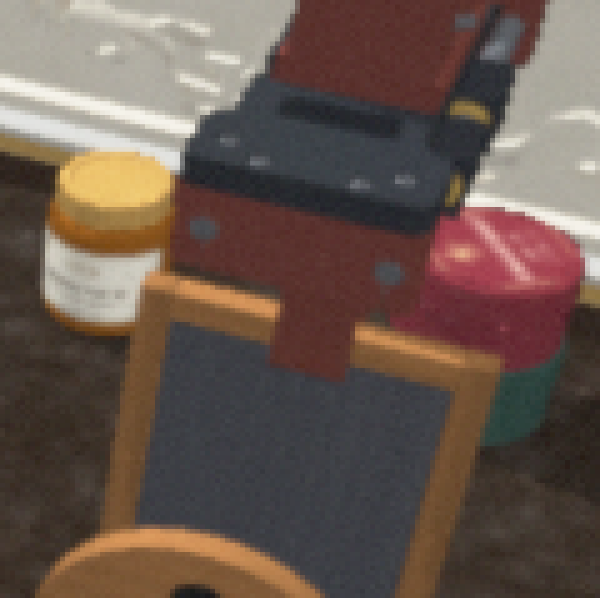

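Gripped at 9.8 mm, but only shallowly: about 8–18 mm of finger overlaps the slate. I'll regrip a little deeper.

>>> carry_out --delta_pos '[[0, 0, 0], [0, 0, 0], [0, 0, 0], [0, 0.4, 0], [0, 0.8, 0], [0, 1.3, 0], [0, 1.3, 0]]' --rotation '[[0, 0, 0], [0, 0, 0], [0, 0, 0], [0, 0, 0], [0, 0, 0], [0, 0, 0], [0, 0, 0]]' --hand 190

```text
t: 5.58
ee_pos: [535.5, -319.2, 141.1]
orientation: [-1.569, -0.034, 0.037]
ft_force: [-0.3, 0.5, 0.1]
width: 22.5
```

>>> carry_out --delta_pos '[[0, 0, 0], [0, 0, 0], [0, 0, 0], [0, 0, 0], [0, 0, 0], [0, 0, 0], [0, 0, 0], [0, 0, 0]]' --rotation '[[0, 0, 0], [0, 0, 0], [0, 0, 0], [0, 0, 0], [0, 0, 0], [0, 0, 0], [0, 0, 0], [0, 0, 0]]' --hand 255

```text
t: 6.25
ee_pos: [536.3, -319.7, 142.6]
orientation: [-1.571, -0.036, 0.035]
ft_force: [2.1, -0.9, -2.9]
width: 9.7
```

```bash
python3 - <<'E'
from h import *
import cv2
goto((535.5,-320,142),.043)
i=ctrl.get_image("scene");cv2.imwrite("pics/c9.png",cv2.resize(i[130:260,360:480,::-1],None,fx=5,fy=4.6,interpolation=3))
E
```

```text
d [-0.09  0.06 -0.03] w [0.    0.002 0.   ] t 6.25 pos [ 536.3 -319.7  142.6] F [ 2.1 -0.9 -2.9] w 9.7
```

View pics/c9.png

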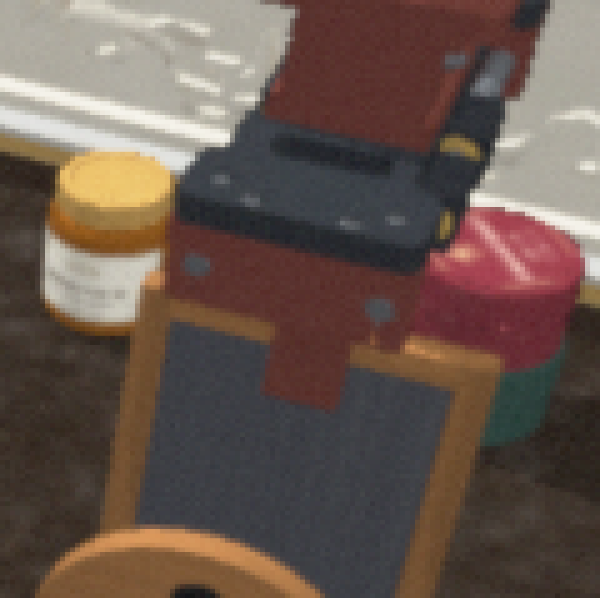

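>>> carry_out --delta_pos '[[0, -0.8, 0], [0, -2, 0], [0, -3.2, 0], [0, -4.4, 0], [0, -6, 0], [0, -8, 0], [0, -10, 0], [0, -12, 0], [0, -14, 0], [0, -14, 0], [0, -14, 0]]' --rotation '[[0, 0, 0], [0, 0, 0], [0, 0, 0], [0, 0, 0], [0, 0, 0], [0, 0, 0], [0, 0, 0], [0, 0, 0], [0, 0, 0], [0, 0, 0], [0, 0, 0]]'

```text
t: 7.22
ee_pos: [536.4, -320.0, 284.4]
orientation: [-1.572, -0.037, 0.034]
ft_force: [-0.1, -1.1, -2.6]
width: 9.6
```

```bash
python3 - <<'E'
from h import *
import cv2
goto((480,66,300),.155)
cv2.imwrite("pics/s10.png",ctrl.get_image("scene")[:,:,::-1])
E
```

```text
d [-3.9  -1.64 38.81] w [ 0.002 -0.11   0.002] t 7.2167 pos [ 536.4 -320.   284.4] F [-0.1 -1.1 -2.6] w 9.6
```

View pics/s10.png

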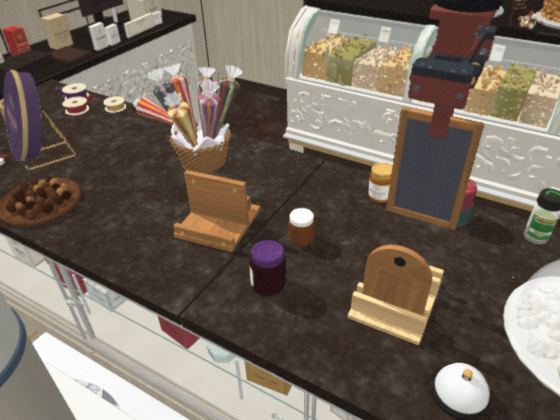

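```bash
cat >> h.py <<'E'
def slate_px(cam,foot,psi,t,dx=-5):
    n=Rt(psi,t);N,U=n[:,0],-n[:,1];Y=np.cross(U,N)
    return np.round(proj(cam,[np.array(foot)+dx*N+y*Y+h*U for h in(180,0) for y in(55,-55)]),1).tolist()
E
python3 - <<'E'
from h import *
import cv2
i=cv2.imread("pics/s10.png");cv2.imwrite("pics/c10.png",cv2.resize(i[95:245,375:495],None,fx=5,fy=4,interpolation=3))
print(slate_px("scene",(535.3,-319.8,152),.043,0))
E
```

```text
[[400.1, 108.9], [483.3, 125.9], [384.6, 210.9], [454.0, 230.9]]
```

View pics/c10.png

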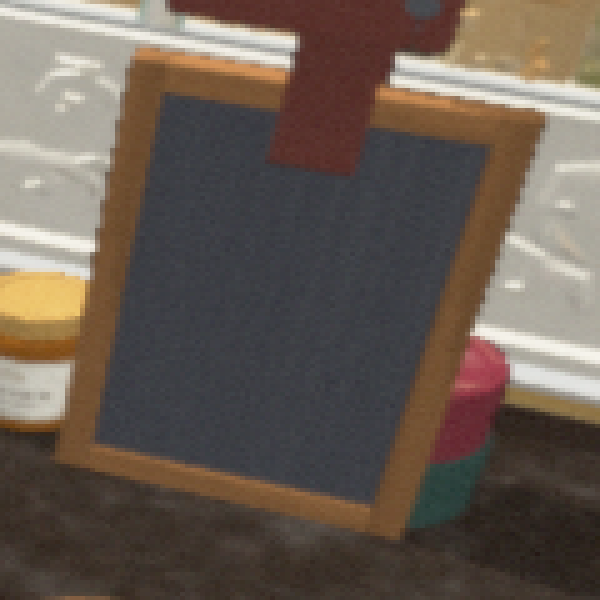

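```bash
cat >> h.py <<'E'
D=np.array([480.7,66.7]);PS=.155
def foot2tcp(xl,yl,z,psi,t,off=132,ox=-1):
    c,s=np.cos(PS),np.sin(PS)
    f=np.array([D[0]+c*xl-s*yl,D[1]+s*xl+c*yl,z]);R=Rt(psi,t)
    return f-R@[ox,off,0]
E
python3 - <<'E'
from h import *
t=np.radians(14)
p=foot2tcp(-8,0,150,PS,t);print(p);goto(p,PS,t)
E
```

```text
[505.30542528  70.54467982 277.83711397]
d [-1.28  0.48 39.11] w [-0.013 -0.11   0.244] t 7.2667 pos [ 535.6 -319.5  282.7] F [-0.7  0.1 -2.7] w 9.8
```

>>> carry_out --delta_pos '[[-0.05, 0, 1.5], [-0.1, 0, 4.5], [-0.2, 0, 8], [-0.4, 0.1, 11.5], [-0.5, 0.1, 15], [-0.6, 0.2, 18.5], [-0.7, 0.2, 22], [-0.8, 0.3, 25.5], [-0.9, 0.4, 29], [-1, 0.4, 32.5], [-1.2, 0.4, 36], [-1.3, 0.5, 38]]' --rotation '[[0, 0, 0], [0, -0.01, 0.02], [0, -0.02, 0.05], [0, -0.03, 0.07], [0, -0.04, 0.1], [0, -0.05, 0.12], [0, -0.06, 0.14], [0, -0.07, 0.16], [-0.01, -0.08, 0.18], [-0.01, -0.09, 0.2], [-0.01, -0.1, 0.22], [-0.013, -0.11, 0.244]]'

```text
t: 8.27
ee_pos: [504.1, 62.8, 276.5]
orientation: [-1.577, 0.071, 0.318]
ft_force: [0.8, -0.1, -0.7]
width: 10.1
```

>>> carry_out --delta_pos '[[0, 0, 0.6], [0, 0, 1], [0, 0, 1], [0, 0, 1]]' --rotation '[[0, 0, 0], [0, 0, 0], [0, 0, 0], [0, 0, 0]]'

```text
t: 8.6
ee_pos: [504.2, 68.4, 277.2]
orientation: [-1.578, 0.071, 0.313]
ft_force: [0.5, -0.6, -1.3]
width: 9.7
```

```bash
python3 - <<'E'
from h import *
import cv2
t=np.radians(14)
p=foot2tcp(-8,0,150,PS,t);goto(p,PS,t)
for n in("scene","top"): cv2.imwrite(f"pics/{n}11.png",ctrl.get_image(n)[:,:,::-1])
o=ctrl.get_obs();R=Rn.from_rotvec(o["orientation"]).as_matrix()
f=o["ee_pos"]+R@[-1,132,0]
print(slate_px("scene",f,PS,t),slate_px("top",f,PS,t))
i=cv2.imread("pics/scene11.png");cv2.imwrite("pics/c11.png",cv2.resize(i[60:260,150:290],None,fx=4,fy=3,interpolation=3))
E
```

```text
d [ 0.13 -0.09  0.19] w [-0. -0. -0.] t 8.6 pos [504.2  68.4 277.2] F [ 0.5 -0.6 -1.3] w 9.7
[[171.2, 68.3], [230.2, 77.1], [174.3, 169.0], [227.9, 180.8]] [[147.2, 196.3], [212.1, 186.9], [171.9, 233.5], [225.9, 225.5]]
```

View pics/c11.png

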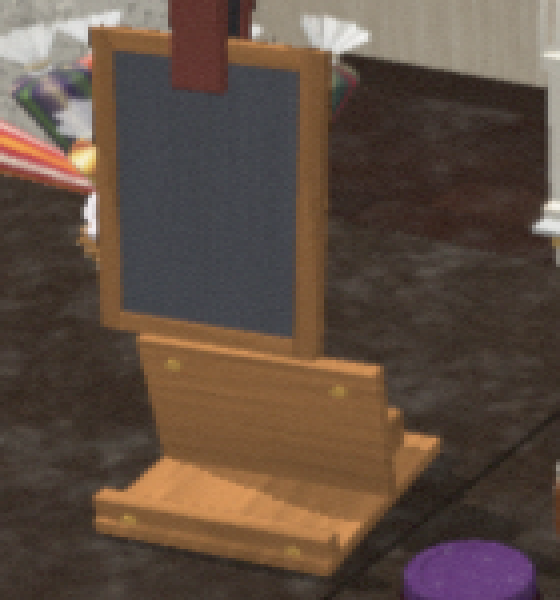

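View pics/top11.png

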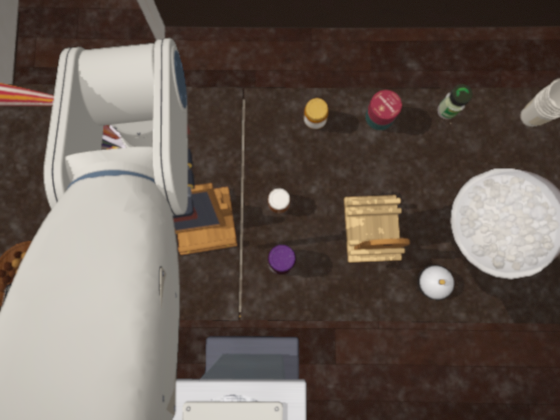

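```bash
python3 - <<'E'
from h import *
t=np.radians(14)
goto(foot2tcp(-8,0,32,PS,t),PS,t)
E
```

```text
d [ 2.96 11.39  0.23] w [-0.    -0.001  0.   ] t 8.7 pos [504.5  68.1 277.5] F [ 0.5  0.4 -1.5] w 9.9
```

>>> carry_out --delta_pos '[[0.2, 0.8, 0.1], [0.6, 2.4, 0.2], [1.1, 4.3, 0.2], [1.6, 6.2, 0.2], [2.1, 8.1, 0.2], [2.6, 10, 0.2], [2.85, 11, 0.2], [2.95, 11.4, 0.2], [2.95, 11.4, 0.2], [2.95, 11.4, 0.2]]' --rotation '[[0, 0, 0], [0, 0, 0], [0, 0, 0], [0, 0, 0], [0, 0, 0], [0, 0, 0], [0, 0, 0], [0, 0, 0], [0, 0, 0], [0, 0, 0]]'

```text
t: 9.53
ee_pos: [505.8, 71.3, 160.3]
orientation: [-1.577, 0.07, 0.313]
ft_force: [-0.7, -0.0, -1.7]
width: 9.5
```

```bash
python3 - <<'E'
from h import *
import cv2
t=np.radians(14)
goto(foot2tcp(-8,0,13,PS,t),PS,t)
for n in("scene","top"): cv2.imwrite(f"pics/{n}12.png",ctrl.get_image(n)[:,:,::-1])
o=ctrl.get_obs();R=Rn.from_rotvec(o["orientation"]).as_matrix()
f=o["ee_pos"]+R@[-1,132,0]
print(f,slate_px("scene",f,PS,t),slate_px("top",f,PS,t))
i=cv2.imread("pics/scene12.png")[110:260,150:270]
j=cv2.imread("pics/top12.png")[180:260,160:245]
cv2.imwrite("pics/c12.png",cv2.hconcat([cv2.resize(i,(480,600),interpolation=3),cv2.resize(j,(319,600),interpolation=3)]))
cv2.imwrite("pics/c12b.png",cv2.resize(j,None,fx=7,fy=7,interpolation=3))
E
```

```text
d [ 0.42  1.91 -0.06] w [-0.     0.     0.001] t 9.5333 pos [505.8  71.3 160.3] F [-0.7 -0.  -1.7] w 9.5
[473.8355471   66.44668685  32.9369482 ] [[181.0, 129.3], [235.0, 139.6], [183.0, 216.9], [232.5, 229.3]] [[161.2, 206.8], [218.2, 198.5], [181.3, 238.6], [229.7, 231.4]]
```

View pics/c12.png

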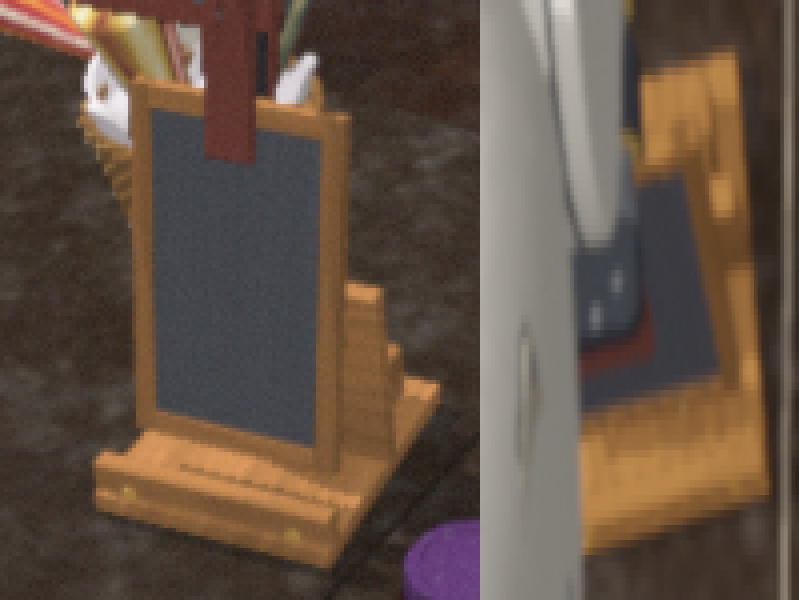

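View pics/c12b.png

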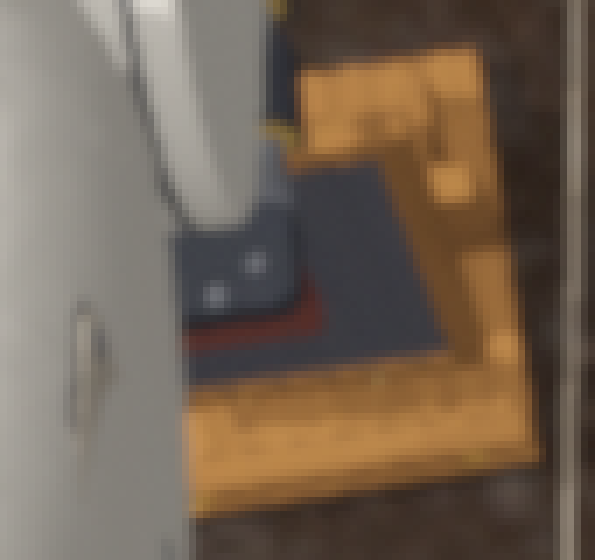

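>>> carry_out --delta_pos '[[0.1, 0.4, 0], [0.2, 0.8, 0], [0.3, 1.2, 0], [0.4, 1.5, 0], [0.4, 1.7, 0], [0.4, 1.7, 0]]' --rotation '[[0, 0, 0], [0, 0, 0], [0, 0, 0], [0, 0, 0], [0, 0, 0], [0, 0, 0]]'

```text
t: 10.13
ee_pos: [504.9, 71.4, 142.0]
orientation: [-1.577, 0.07, 0.314]
ft_force: [-0.7, -0.2, -1.4]
width: 10.0
```

```bash
python3 - <<'E'
from h import *
t=np.radians(14)
goto(foot2tcp(-8,0,13,PS,t),PS,t)
E
```

```text
d [ 0.05  0.1  -0.09] w [-0.     0.001 -0.   ] t 10.1333 pos [504.9  71.4 142. ] F [-0.7 -0.2 -1.4] w 10.0
```

>>> carry_out --delta_pos '[[0.03, 0.1, 0], [0.05, 0.2, 0], [0.05, 0.2, 0]]' --rotation '[[0, 0, 0], [0, 0, 0], [0, 0, 0]]'

```text
t: 10.38
ee_pos: [505.6, 71.5, 141.5]
orientation: [-1.577, 0.07, 0.313]
ft_force: [-0.9, 0.6, 8.3]
width: 9.7
```

>>> carry_out --delta_pos '[[0.03, 0.1, 0], [0.03, 0.1, 0]]' --rotation '[[0, 0, 0], [0, 0, 0]]'

```text
t: 10.55
ee_pos: [506.1, 71.6, 141.3]
orientation: [-1.577, 0.069, 0.312]
ft_force: [-1.0, -0.2, 14.7]
width: 9.6
```

Floor contact is confirmed: Fz rose from -1.4 to about +15 N. I'll ease off slightly and lean the slate about its foot toward the panel.

>>> carry_out --delta_pos '[[-0.02, -0.12, 0], [0.1, -0.12, 0], [0.24, -0.12, 0], [0.37, -0.12, 0], [0.37, -0.12, 0]]' --rotation '[[0, 0, 0], [0, 0, 0.01], [0, 0, 0.02], [0, 0, 0.03], [0, 0, 0.03]]'

```text
t: 10.97
ee_pos: [509.8, 72.1, 140.4]
orientation: [-1.578, 0.094, 0.337]
ft_force: [-0.3, -0.4, 10.5]
width: 9.6
```

>>> carry_out --delta_pos '[[0.13, 0, 0], [0.2, 0, 0], [0.2, 0, 0]]' --rotation '[[0, 0, 0.01], [0, 0, 0.015], [0, 0, 0.015]]'

```text
t: 11.22
ee_pos: [511.7, 72.4, 140.0]
orientation: [-1.577, 0.106, 0.349]
ft_force: [-0.2, 0.0, 10.7]
width: 10.3
```

```bash
python3 - <<'E'
from h import *
import cv2
t=np.radians(14)
goto(foot2tcp(-8,0,13,PS,t),PS,t)
for n in("scene","top"): cv2.imwrite(f"pics/{n}13.png",ctrl.get_image(n)[:,:,::-1])
i=cv2.imread("pics/scene13.png")[110:260,150:270]
cv2.imwrite("pics/c13.png",cv2.resize(i,(480,600),interpolation=3))
E
```

```text
d [-0.66  0.11 -0.09] w [-0.     0.001 -0.045] t 11.2167 pos [511.7  72.4 140. ] F [-0.2  0.  10.7] w 10.3
```

View pics/c13.png

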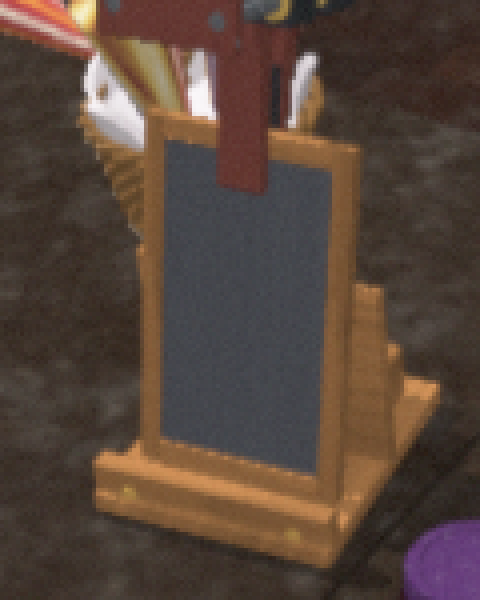

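>>> carry_out --delta_pos '[[0.13, -0.1, 0], [0.26, -0.12, 0], [0.26, -0.12, 0]]' --rotation '[[0, 0, 0.01], [0, 0, 0.02], [0, 0, 0.02]]'

```text
t: 11.57
ee_pos: [513.5, 72.7, 139.4]
orientation: [-1.577, 0.123, 0.366]
ft_force: [-1.9, -0.3, 7.4]
width: 9.5
```

>>> carry_out --delta_pos '[[0.13, 0, 0], [0.26, 0, 0], [0.26, 0, 0]]' --rotation '[[0, 0, 0.01], [0, 0, 0.02], [0, 0, 0.02]]'

```text
t: 11.82
ee_pos: [514.3, 72.9, 138.4]
orientation: [-1.577, 0.142, 0.385]
ft_force: [-6.6, -1.1, 7.1]
width: 10.0
```

Fx is -6.6 N, so the slate is against the panel. I'll release with a partial opening to keep the rear finger clear of the panel.

>>> carry_out --delta_pos '[[0, 0, 0], [0, 0, 0], [0, 0, 0], [0, 0, 0], [0, 0, 0], [0, 0, 0]]' --rotation '[[0, 0, 0], [0, 0, 0], [0, 0, 0], [0, 0, 0], [0, 0, 0], [0, 0, 0]]' --hand 165

```text
t: 12.32
ee_pos: [516.3, 73.2, 138.6]
orientation: [-1.577, 0.137, 0.38]
ft_force: [-0.2, 0.6, -0.3]
width: 30.6
```

```bash
python3 - <<'E'
from h import *
import cv2
t=np.radians(19)
goto(foot2tcp(-8,0,13,PS,t),PS,t)
i=ctrl.get_image("scene")[110:260,150:270,::-1]
cv2.imwrite("pics/c14.png",cv2.resize(i,(480,600),interpolation=3))
E
```

```text
d [ 0.02  0.11 -0.09] w [-0.     0.001  0.003] t 12.3167 pos [516.3  73.2 138.6] F [-0.2  0.6 -0.3] w 30.6
```

View pics/c14.png

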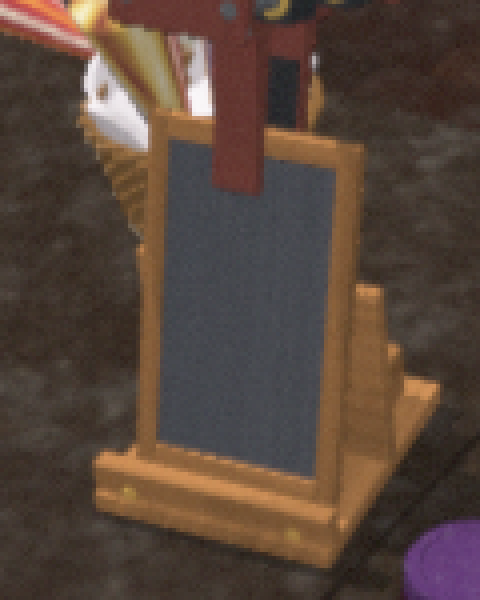

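>>> carry_out --delta_pos '[[0, -0.5, 0], [0, -1.2, 0], [0, -2, 0], [0, -3, 0], [0, -4.5, 0], [0, -6.5, 0], [0, -9, 0], [0, -12, 0], [0, -14, 0], [0, -15, 0], [0, -15, 0]]' --rotation '[[0, 0, 0], [0, 0, 0], [0, 0, 0], [0, 0, 0], [0, 0, 0], [0, 0, 0], [0, 0, 0], [0, 0, 0], [0, 0, 0], [0, 0, 0], [0, 0, 0]]'

```text
t: 13.28
ee_pos: [565.9, 80.8, 283.3]
orientation: [-1.577, 0.133, 0.376]
ft_force: [-0.8, 0.3, 0.3]
width: 31.0
```

>>> carry_out --delta_pos '[[0, 0, -3], [0, 0, -6], [0, 0, -9], [0, 0, -12], [0, 0, -15], [0, 0, -18], [0, 0, -21], [0, 0, -24], [0, 0, -24], [0, 0, -24]]' --rotation '[[0, 0, 0], [0, 0, 0], [0, 0, 0], [0, 0, 0], [0, 0, 0], [0, 0, 0], [0, 0, 0], [0, 0, 0], [0, 0, 0], [0, 0, 0]]'

```text
t: 14.12
ee_pos: [600.2, -157.7, 278.8]
orientation: [-1.576, 0.141, 0.38]
ft_force: [-0.4, 0.3, 0.2]
width: 31.3
```

```bash
python3 - <<'E'
from h import *
import cv2
for n in("scene","top"): cv2.imwrite(f"pics/{n}15.png",ctrl.get_image(n)[:,:,::-1])
o=ctrl.get_obs();print(o["t"],o["ee_pos"],o["ft_force"])
i=cv2.imread("pics/scene15.png")[110:260,150:270]
j=cv2.imread("pics/top15.png")[175:260,150:250]
cv2.imwrite("pics/c15.png",cv2.resize(i,(480,600),interpolation=3))
cv2.imwrite("pics/c15b.png",cv2.resize(j,None,fx=7,fy=7,interpolation=3))
E
```

```text
14.2167 [ 600.40725869 -155.83648164  279.41264499] [-0.42359439  0.45270921 -0.01830304]
```

View pics/scene15.png

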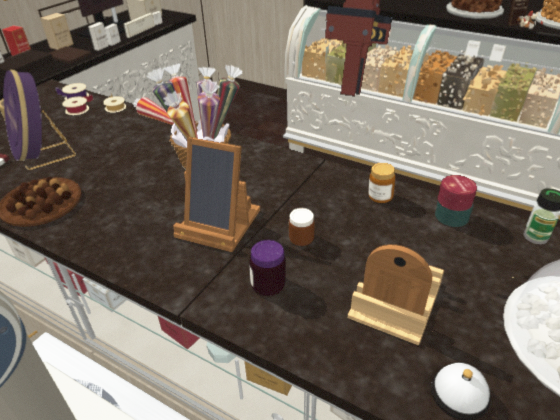

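View pics/c15.png

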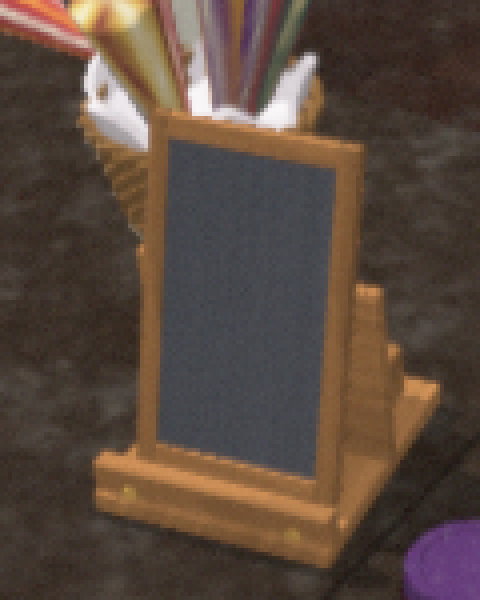

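View pics/c15b.png

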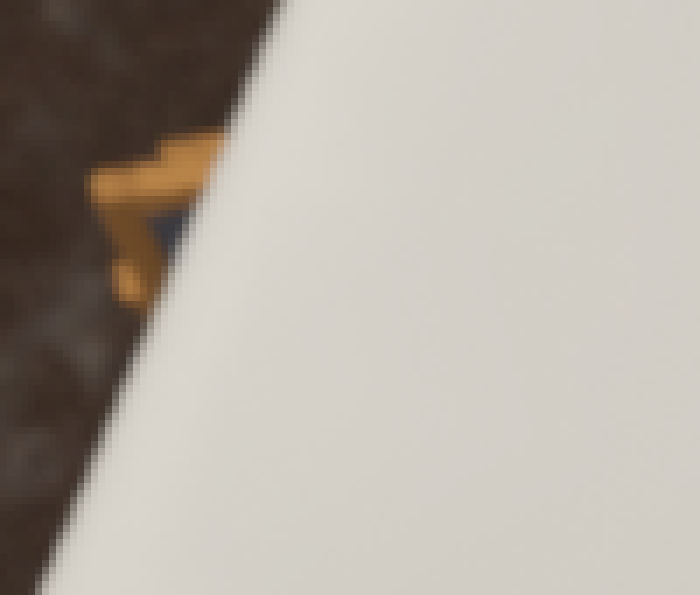

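>>> carry_out --delta_pos '[[0, 0, -3], [0, 0, -6], [0, 0, -9], [0, 0, -12], [0, 0, -15], [0, 0, -15], [0, 0, -15]]' --rotation '[[0, 0, 0], [0, 0, 0], [0, 0, 0], [0, 0, 0], [0, 0, 0], [0, 0, 0], [0, 0, 0]]'

```text
t: 14.8
ee_pos: [624.2, -304.5, 279.6]
orientation: [-1.576, 0.138, 0.38]
ft_force: [-1.3, 0.2, -0.5]
width: 31.5
```

```bash
python3 - <<'E'
from h import *
import cv2
cv2.imwrite("pics/top16.png",ctrl.get_image("top")[:,:,::-1])
j=cv2.imread("pics/top16.png")[175:260,150:250]
cv2.imwrite("pics/c16.png",cv2.resize(j,None,fx=7,fy=7,interpolation=3))
for xf,tt in((-8,17.5),(-10,19),(-14,19.5)):
  c,s=np.cos(PS),np.sin(PS);f=[D[0]+c*xf,D[1]+s*xf,13.5]
  print(xf,tt,slate_px("top",f,PS,np.radians(tt)),slate_px("scene",f,PS,np.radians(tt)))
E
```

```text
-8 17.5 [[163.7, 203.9], [219.3, 195.8], [183.3, 239.9], [230.9, 232.8]] [[185.8, 137.5], [238.7, 147.9], [184.5, 224.6], [233.4, 237.1]]
-10 19 [[163.7, 202.8], [219.2, 194.7], [183.4, 240.8], [231.0, 233.7]] [[186.6, 137.5], [239.4, 147.8], [184.0, 225.1], [233.0, 237.7]]
-14 19.5 [[163.9, 204.1], [219.4, 196.0], [183.6, 242.5], [231.2, 235.4]] [[186.0, 138.4], [238.8, 148.7], [183.0, 226.3], [232.1, 239.0]]
```

View pics/c16.png

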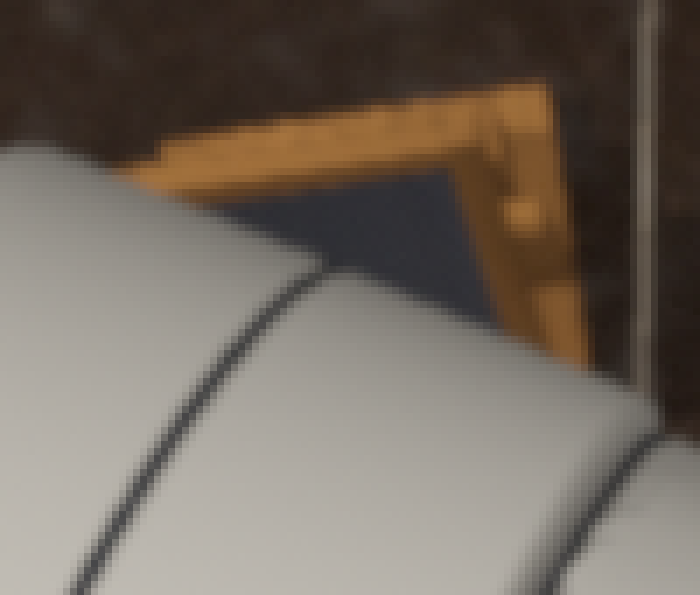

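```bash
python3 -c "
from workcell import ctrl
print(ctrl.get_obs()['ft_force']);print(ctrl.close_job())"
```

```text
[ 0.14047181 -0.0490345  -0.174952  ]
the job is handed in; nothing more can be done
None
```

The slate is standing on the display ledge, its foot on the floor behind the lip and its upper part leaning back on the panel at about 17–19°. I handed the job in at about 15 s. I took it from the rack's far slot, lowered it until I felt the floor, leaned it until it met the panel, then let go and moved the arm clear.

**Last checks:**
- **Slate:** it looked the same in the pictures before and after the gripper withdrew. Its visible corners lie within about 1–3 px of where a centred, square placement should appear.
- **Round-topped board and jars:** all are where they started.
- **Forces:** nothing was pressing on the tool at the end. The highest force I saw was about 15 N, at floor contact.

**Failed or disagreed:**
- **Fingertips:** in the scene camera they showed 15–20 mm higher than the reported tool position. I regripped the slate 13 mm deeper to allow for this. The slate itself followed the reported motion.
- **Top view:** the arm partly blocked the last top pictures, so the slate's foot was checked only from the scene camera and by the contact forces.

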